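# Draw a flat lever from its stand and fit it on the square spindle

## Robot

A 6-joint arm with a two-finger parallel gripper is mounted at the origin on a cart in front of the work surface, level with it; the furniture and walls round the work are solid. World frame = base frame: x ahead of the robot, y to its left, z up, the work surface at z = 0. Lengths are in mm, angles in rad, forces in N, time in s.
With the tool pointing down it reaches from about 400 to 925 mm from the base axis. Payload 12.5 kg.
Tool frame: the origin (TCP) lies midway between the tips of the shut fingers; the grasp point (between the pads) lies 19 mm behind it; z points along the fingers, y is the line along which they close (so a half turn about z gives the same grasp; the last joint's range is limited). The gripper opens to 95 mm and grips with 3 to 60 N. Pads are 20 mm wide; open, the fingers measure 119 mm over their backs; the gripper's body (75 mm by 180 mm) begins 59 mm behind the grasp point.
Start: joints at [1.166, 0.491, 1.559, -0, 1.092, -0.106], TCP at [183.966, 597.33, 214.661] pointing down, gripper open.
Joint ranges: [-3.1, 3.1], [-0.84, 2.19], [0.05, 2.79], [-1.13, 4.28], [0.06, 2.93], [-2.69, 2.69]. Speed limits (rad/s): [2.22, 2.22, 2.79, 3.14, 3.14, 3.14].

## Interface

Orientations are given as a 3x3 rotation matrix whose columns are the frame's x, y, z axes.
In Python, from rig import ctrl gives the robot as it stands. The module is installed in compiled form; this text tells all that it offers.
- The arm moves only by the tool move_arm, never from a script. Its argument "motion" is one flat list of numbers, 5 for each row, row after row: the closure in counts, from 0 (fully open) to 255 (shut), then the shift along the tool's x, y, z in mm, then the turn about the tool's z in rad. In form: [fingers, tx, ty, tz, turn, fingers, tx, ty, tz, turn, ...]. A call has 1 to 10 rows; each row is the pose to reach, as a shift and turn from the pose commanded when the call began, along the tool's axes at that moment; what a row does not reach only later rows make up. A row lasts 1/8 s, in which the tool goes at most 62.5 mm and 10.7 degrees, less where a joint would pass 70% of its speed; a pose out of reach is approached as far as the arm can. A call with a gripper value outside its range is refused whole. The fingers move at their own pace and stop on an object; "squeeze" is the grip in N (left out, the last holds). Time passes only in rows, so rows that repeat a pose let the fingers close. It gives the time, the measured TCP pose, the force, the opening and the grip force at its end, in the units of the state.
- ctrl.get_state(): the state, without advancing time (a new reading comes with each control period).
- ctrl.capture(name): name is "side" or "top"; returns a dict with "color" (480x640x3 uint8, red, green, blue), "fx", "fy", "cx", "cy" (pixels), "extrinsics" (4x4, takes a point from camera to world coordinates). Camera axes: x right, y up, looking along -z (the intrinsics and any distortion apply to the point x, -y, -z); pixel columns grow to the right and rows downward; lengths in mm; the calibration is good to about 2 mm. A picture is of the moment at which its call begins. There is no depth.
- ctrl.close_job(): hands the job in; it is judged then, once.
Trained networks look in a picture, given as the dict that the camera call returned (one of the last four; its "shot" number tells which), for a name from the list of things; names that differ only in an ending like _2 or _b are one class to them, and where a whole thing is asked for, a point or a joint stands for the part that bears it (a point fixed in the world has none). Each returns a list of dicts, best first, with "p" (0 to 1); they miss things now and then, are a little off and sometimes report something else, mostly with a low value. They report only what shows in the picture. A call takes as long as a camera call. They do not tell look-alikes from the thing itself.
- ctrl.spot_in(picture, target): "extent" ([centre column, centre row, width, height] in pixels, round what is visible of it).
- ctrl.cut_out(picture, target): "pixels" (480x640 bool, what is visible of it) and "extent" ([centre column, centre row, width, height] in pixels, round what is visible of it).
The state is a dict: "t": time; "joint_positions": joint angles; "qvel": joint speeds; "tau": joint torques, N m; "tcp_pos": TCP position; "eef_rot": TCP orientation; "contact_force": force on the tool from outside, world axes, zero at the start; "moment": the same for the moment, N m; "grip_width": finger opening in mm; "grasp_force": force on a finger pad.
Only numpy, scipy, OpenCV 4.12 (cv2) and the standard library are available. Lean on these libraries where they do the work, as an engineer would, in place of code of your own. Each camera call takes 0.05 s, during which the arm holds its last target. There are 200 camera calls.

## Task

From the pile of three flat metal levers in the wooden stand, take only the top one: press lightly on it and slide it out over the low front lip until about a third of it overhangs, the two below staying put, then pinch the overhanging end by its two long edges and lift the lever away. Fit its square hole over the square spindle of the round dial, which may stand turned at any angle, so that the lever lies flat and fully down on the dial, pressing it home if it sticks, and let go. Leave the dish, the weight and the pot where they are.

Things in the scene. Friction and masses are not known exactly. Their poses are not given: they have to be found in the camera images.
- stand: fixed wooden stand, 179 (x) x 70 (y) x 60 mm high; origin at bench height under the pile's middle; levers lie along its x; open front at -x, facing the robot, clear in front. Bed 40 mm up. Side walls (inner faces y = -27 and +27 mm) and a rear wall (inner face x = +83 mm) rise to 60 mm, 2 mm above the top lever, so levers in the pile cannot be gripped by their edges
- lip (a point): middle of the top edge of the stand's front face, at x = -88 mm of the stand, 49.5 mm high: a dark steel lip 5 mm thick that holds back the two lower levers and is 2.5 mm lower than the underside of the top one; same axes as the stand
- lever_top: top lever: flat bare alloy, 160 x 50 x 6 mm, 0.10 to 0.16 kg; origin at the centre of its underside, +x along it to the end with the square hole (at the stand's rear), z up; corners at -x rounded to 12 mm radius. Starts with its top face 58 mm above the bench. It slides easily on metal and wood (friction about 0.3), a fingertip holds better; it tips off if slid out over about 75 mm
- bore (a point): centre of the top lever's 17.5 x 17.5 mm square through hole, at its underside, 50 mm from the lever's origin along its +x; same axes as the lever, the hole's sides parallel to them
- lever_mid: the middle lever of the pile, the same as the top one, underside 46 mm above the bench: stays in the stand; the faces are scratched if the top lever is pressed down on it with more than 60 N
- lever_low: the lowest lever of the pile, the same as the top one, underside 40 mm above the bench: stays in the stand
- dial: fixed round dial table: dark metal disc with light ticks, of 156 mm diameter, its flat top 40 mm above the bench, on a narrower grey foot; the square spindle stands at its centre; origin on the bench under the spindle. The dial's axes say nothing of the angle at which the spindle's flats stand
- spindle_foot (a point): centre of the fixed square spindle's foot, level with the disc's top. 14 x 14 mm for 12 mm up, then tapering to 7 x 7 mm at 19 mm. Its flats stand at any angle about the vertical, other each time and not given by any pose: look, or feel for it. The hole rides about 12 mm up until it is within about 0.3 rad of one of the four fitting angles, then goes down; 1.7 mm to spare a side
- glass_dish: bystander: fluted glass dish, 95 mm across, 32 mm high, origin at the centre of its underside
- brass_weight: bystander: small brass weight with a knob, 26 mm across, 43 mm high, origin at the centre of its underside
- paste_pot: bystander: round pot, 62 mm across, 49 mm high, origin at the centre of its underside
There are look-alikes about, which are no part of the job. Of the things that look like the dial, the larger one is meant.

How it is judged (in metres and radians):
On the way, in this order (a step that is already met when the one before it is completed fails the run):
1. the top lever lies level in the stand with at least 40 mm of it overhanging the stand's front face, nothing but the pile under it (x of lever_top in the frame of stand between -0.09 and -0.048 m and z of lever_top in the frame of stand between 0.047 and 0.056 m and angle between lever_top's own z axis and vertical below 0.12 rad), for 0.2 s.
2. the top lever is held by the fingers and lifted clear of the stand (z of lever_top in the frame of stand above 0.068 m and z of bore in the frame of stand above 0.06 m and contact force between the fingers and lever_top above 1 N), for 0.1 s.
At the end, for the whole second after the job is handed in: top lever released, at rest and flat (0.06 rad) on the dial, hole down over the spindle (centre within 5 mm of its axis, underside within 3 mm of the disc); the other levers in the stand within 10 mm, and dish, weight and pot within 25 mm, of where they were (horizontal distance between bore and spindle_foot below 0.005 m and z of bore in the frame of spindle_foot between -0.003 and 0.003 m and angle between lever_top's own z axis and vertical below 0.06 rad and linear speed of lever_top below 0.02 m/s and z of lever_mid in the frame of stand between 0.043 and 0.049 m and distance of each of lever_mid, lever_low from where it was at the start of the episode below 0.01 m and z of lever_low in the frame of stand between 0.037 and 0.043 m and distance of each of glass_dish, brass_weight, paste_pot from where it was at the start of the episode below 0.025 m); the robot touches nothing.
It fails at once if the top lever is pressed against the one below with more than 60 N (contact force between lever_top and lever_mid above 60 N).
It fails at once if one of the two lower levers is dragged more than 10 mm (distance of any of lever_mid, lever_low from where it was at the start of the episode above 0.01 m).
It fails at once if the dish, the weight or the pot is moved by more than 25 mm or knocked over (distance of any of glass_dish, brass_weight, paste_pot from where it was at the start of the episode above 0.025 m or angle between any of glass_dish, brass_weight, paste_pot's own z axis and vertical above 0.5 rad).
It also fails if it takes over 72 s, if anything falls off the work surface, if the arm or the gripper's body presses on something with over 40 N, if the wrist force passes 120 N, or if a joint passes its speed limit or range.

## Working session

There is one attempt and no reset: what is moved stays moved. The work goes in short steps, Python scripts to look and compute and a tool call to move; the robot and the scene stay as the last step left them, time stands still between calls to the robot, and variables do not carry over. Pictures are saved under pics/ and viewed, at most 10 in all, crops included, and the job is handed in when it is done.

Besides the shell and the picture viewer there is one more tool, called after ">>>" as a command line: name --argument value ..., lists and objects as JSON in quotes. move_arm: Moves the arm, as the interface text tells. Its arguments: {"type":"object","properties":{"motion":{"type":"array"},"squeeze":{"type":"number"}},"required":["motion"]}

```bash
mkdir -p pics; cat > h.py <<'E'
import numpy as np, cv2
from rig import ctrl
def snap(n,f):
    p=ctrl.capture(n); cv2.imwrite('pics/'+f,p['color'][:,:,::-1]); return p
def ray(p,u,v):
    E=np.array(p['extrinsics']); d=E[:3,:3]@np.array([(u-p['cx'])/p['fx'],-(v-p['cy'])/p['fy'],-1.]); return E[:3,3],d
def at(p,u,v,z):
    o,d=ray(p,u,v); return o+d*(z-o[2])/d[2]
def px(p,X):
    E=np.array(p['extrinsics']); c=E[:3,:3].T@(np.array(X)-E[:3,3]); return np.array([p['cx']-p['fx']*c[0]/c[2],p['cy']+p['fy']*c[1]/c[2]])
E
python3 - <<'E'
from h import *
for n in('top','side'):
    p=snap(n,n+'0.png'); print(n,np.round(p['extrinsics'],3).tolist(),p['fx'],p['cx'],p['cy'],p.keys())
    for t in ['stand','lever_top','dial','spindle_foot','glass_dish','brass_weight','paste_pot']:
        for r in ctrl.spot_in(p,t)[:3]:
            u,v=r['extent'][:2]; print(t,round(r['p'],2),np.round(r['extent']).tolist(),np.round(at(p,u,v,50)[:2]).tolist())
s=ctrl.get_state(); print(s['eef_rot'],s['tcp_pos'],s['t'],s['grip_width'])
E
```

```text
top [[-0.01, 0.993, -0.121, 438.472], [-1.0, -0.008, 0.017, -46.47], [0.016, 0.121, 0.993, 1111.039], [0.0, 0.0, 0.0, 1.0]] 510.3841661933278 319.16610807785446 240.58148458895235 dict_keys(['color', 'fx', 'fy', 'cx', 'cy', 'extrinsics', 'shot'])
stand 0.98 [216.0, 249.0, 42.0, 84.0] [552.0, 150.0]
stand 0.27 [344.0, 230.0, 77.0, 73.0] [590.0, -118.0]
lever_top 0.86 [218.0, 251.0, 29.0, 76.0] [548.0, 146.0]
dial 0.85 [344.0, 229.0, 74.0, 77.0] [591.0, -118.0]
dial 0.56 [422.0, 314.0, 50.0, 49.0] [414.0, -276.0]
spindle_foot 0.76 [425.0, 313.0, 52.0, 50.0] [415.0, -282.0]
spindle_foot 0.67 [348.0, 232.0, 76.0, 71.0] [586.0, -127.0]
glass_dish 0.79 [292.0, 164.0, 43.0, 41.0] [731.0, -8.0]
brass_weight 0.47 [229.0, 173.0, 11.0, 9.0] [714.0, 126.0]
paste_pot 0.59 [402.0, 160.0, 34.0, 31.0] [740.0, -244.0]
side [[-0.995, 0.055, -0.083, 519.016], [-0.1, -0.528, 0.843, 692.409], [0.003, 0.847, 0.531, 507.043], [0.0, 0.0, 0.0, 1.0]] 447.8207114174941 318.3049625530495 236.88076558426093 dict_keys(['color', 'fx', 'fy', 'cx', 'cy', 'extrinsics', 'shot'])
stand 0.66 [336.0, 311.0, 120.0, 58.0] [542.0, 176.0]
lever_top 0.74 [337.0, 297.0, 104.0, 22.0] [543.0, 142.0]
dial 0.96 [325.0, 223.0, 70.0, 45.0] [582.0, -87.0]
dial 0.76 [404.0, 198.0, 43.0, 31.0] [417.0, -216.0]
spindle_foot 0.76 [404.0, 198.0, 44.0, 23.0] [417.0, -218.0]
spindle_foot 0.59 [325.0, 225.0, 70.0, 44.0] [582.0, -80.0]
glass_dish 0.89 [242.0, 252.0, 48.0, 34.0] [723.0, 33.0]
brass_weight 0.8 [233.0, 300.0, 16.0, 26.0] [705.0, 165.0]
paste_pot 0.64 [267.0, 194.0, 28.0, 28.0] [726.0, -205.0]
[[-9.55686073e-01  2.94387715e-01  4.83946948e-05]
 [ 2.94387719e-01  9.55686067e-01  1.08716545e-04]
 [-1.42453203e-05  1.18145692e-04 -9.99999993e-01]] [183.97601809 597.33429397 214.67457953] 0.8 95.33581199846209
```

```bash
python3 - <<'E'
import cv2,numpy as np
t=cv2.imread('pics/top0.png');s=cv2.imread('pics/side0.png')
z=lambda im,x,y,w,h,W,H:cv2.resize(im[y:y+h,x:x+w],(W,H),interpolation=cv2.INTER_CUBIC)
a=np.hstack([z(t,180,190,100,120,250,300),z(t,295,180,100,100,300,300),z(t,370,260,100,120,250,300)])
b=np.hstack([z(s,250,240,160,120,400,300),z(s,270,180,160,120,400,300)])
cv2.imwrite('pics/c0.png',np.vstack([a,b]))
E
```

```text
(no output)
```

View pics/top0.png

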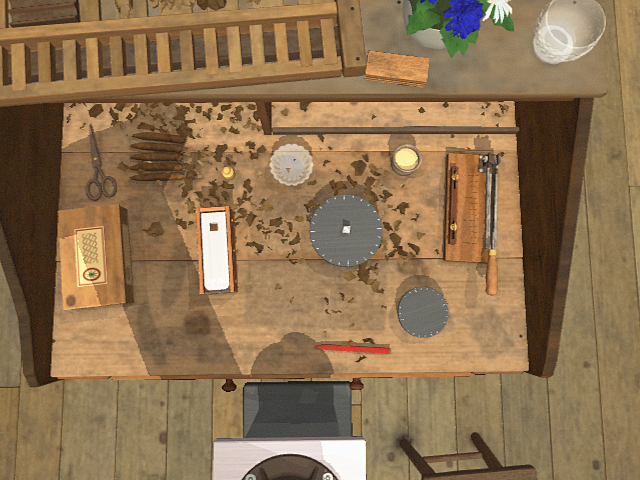

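View pics/c0.png

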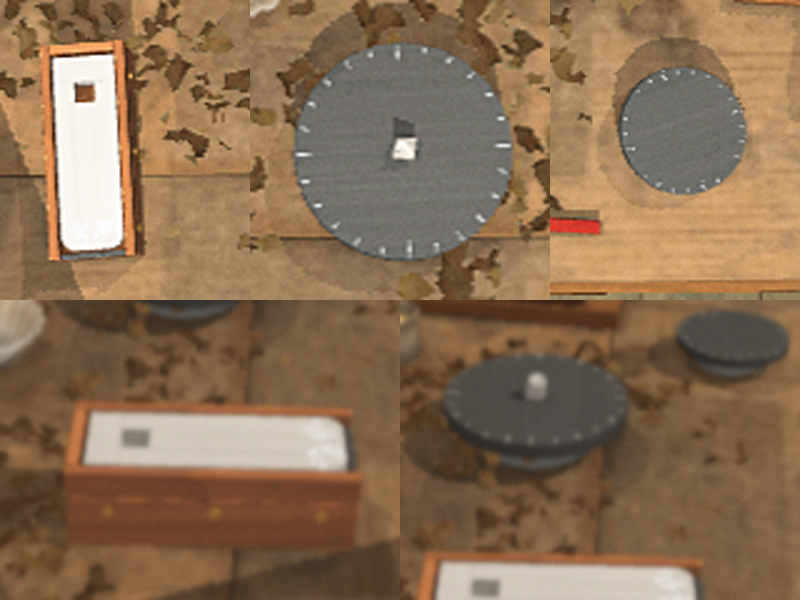

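The dial candidates are the large disc at (345,230), which has a spindle, and the small disc at (423,312), which has none. I choose the large one. The only pile is in the stand at (216,249), with the square hole at (214,227) at the rear and the open front at the bottom of the picture.

```bash
python3 - <<'E'
from h import *
p=ctrl.capture('top'); q=ctrl.capture('side')
def pts(p,m,z):
    v,u=np.nonzero(m); return np.array([at(p,a,b,z)[:2] for a,b in zip(u,v)])
for n,c in(('top',p),('side',q)):
    for t,z in(('lever_top',58),('dial',40),('stand',60),('glass_dish',20),('brass_weight',25),('paste_pot',40)):
        for r in ctrl.cut_out(c,t)[:1]:
            P=pts(c,r['pixels'],z).astype(np.float32); R=cv2.minAreaRect(P); print(n,t,round(r['p'],2),np.round(R[0],1),np.round(R[1],1),round(R[2],2),np.round(P.mean(0),1))
    im=c['color'].astype(int)
    # bright lever
    b=(im.min(2)>190)
    if n=='top':
        k=np.zeros_like(b);k[195:300,195:235]=1;m=(b&k)
        P=pts(c,m,58).astype(np.float32);R=cv2.minAreaRect(P);print('leverbright',R)
        hs=(~b); h=np.zeros_like(b);h[218:236,206:222]=1
        v,u=np.nonzero(hs&h);print('hole px',u.mean(),v.mean(),len(u),at(c,u.mean(),v.mean(),57))
# spindle patches
g=p['color'][218:240,335:357].mean(2).astype(int); print(g)
for X in 0,: print(px(p,[590,-120,40]),px(p,[590,-120,59]))
E
```

```text
top lever_top 0.61 [548.  151.3] [160.1  52.8] 3.84 [545.7 150.5]
top dial 0.9 [ 590.9 -121.8] [153.3 153.1] 44.38 [ 590.2 -121.8]
top stand 0.56 [547.4 148.2] [184.4  79.6] 4.08 [552.  145.3]
top glass_dish 0.59 [741.3  -5.9] [91.1 92.6] 45.3 [740.8  -6.2]
top brass_weight 0.58 [721.4 130.8] [30.  24.6] 44.48 [721.4 131.2]
top paste_pot 0.73 [ 743.8 -254.6] [65.1 69.4] 88.47 [ 743.9 -254.1]
leverbright ((547.6497802734375, 151.24884033203125), (160.28732299804688, 49.911643981933594), 3.8441410064697266)
hole px 213.29850746268656 226.38805970149255 67 [597.88207916 155.23054408  57.        ]
side lever_top 0.92 [544.4 149. ] [160.7  53.3] 3.84 [543.6 149.4]
side dial 0.92 [ 588.3 -117.3] [173.6 169.8] 53.69 [ 587.1 -107.6]
side stand 0.59 [544.9 178.4] [178.5 128.9] 3.7 [544.7 197.7]
side glass_dish 0.61 [739.4 -17.5] [108.5  94.8] 74.43 [736.5 -16.4]
side brass_weight 0.82 [717.5 136.3] [25.1 64.3] 18.69 [716.8 138.4]
side paste_pot 0.92 [ 737.6 -236.6] [ 58.7 148.4] 10.18 [ 735.5 -233.8]
[[109 110 110 106 105 109 109 110 114 109 115 111 110 111 109 108 105 110
  106 111 109 107]

[... 1309 characters left out ...]
12 112 115 109  99  96  98  99  91  88  98 114 133 124  98 103 116
  111 117 113 110]
 [115 114 111 112 110 104 102 100  98 100  96  97 102 111 114 113 113 115
  117 111 113 110]
 [115 114 113 112 102 104 101  97 106  96  98  99 101 112 116 108 111 111
  110 108 111 112]
 [111 111 107 107  93  97 112  95  98 105 111 109 111 112 109 112 114 111
  110 110 110 110]
 [106 107 110 109 112 115 109 112 110 109 112 113 116 114 115 112 111 114
  113 110 114 117]
 [115 117 116 115 114 116 115 115 117 115 114 113 110 113 118 111 113 115
  110 113 112 114]
 [109 111 112 111 113 110 113 112 114 113 110 112 114 108 110 109 111 112
  111 109 108 110]]
[344.95804156 230.32661353] [345.5629504  229.04490471]
```

```bash
cat >> h.py <<'E'
def go(target,ang,s=None):
    """tool-axis shift and turn to bring TCP to target, tool x at world angle ang"""
    s=s or ctrl.get_state(); R=np.array(s['eef_rot']); d=R.T@(np.array(target)-s['tcp_pos'])
    a=np.arctan2(R[1,0],R[0,0]); t=-((ang-a+np.pi)%(2*np.pi)-np.pi)
    print('move',np.round(d,1),'turn',round(t,3))
E
cat > spin.py <<'E'
from h import *
from scipy.optimize import differential_evolution as DE
def mod(p,x,y,th,o,n,S=8):
    im=np.zeros((n*S,n*S),np.uint8); c,s=np.cos(th),np.sin(th); V=[]
    for h,z in((7,40),(7,52),(3.5,59)):
        for a,b in((1,1),(1,-1),(-1,-1),(-1,1)): V.append(px(p,[x+h*(a*c-b*s),y+h*(a*s+b*c),z]))
    H=cv2.convexHull(np.float32((np.array(V)-o+.5)*S)); cv2.fillConvexPoly(im,H.astype(np.int32),255)
    return cv2.resize(im,(n,n),interpolation=cv2.INTER_AREA)/255.
def fit(p,x0,y0,n=22):
    o=np.round(px(p,[x0,y0,48]))-n//2; u,v=o.astype(int)
    g=np.clip((p['color'][v:v+n,u:u+n].mean(2)-112)/105.,0,1)
    f=lambda q:((mod(p,*q,o,n)-g)**2).sum()
    r=DE(f,[(x0-12,x0+12),(y0-12,y0+12),(-.8,.8)],seed=1,maxiter=60)
    print(np.round(r.x,2),round(r.fun,2),[round(min(f([r.x[0]+a,r.x[1]+b,t]) for a in(-1,0,1) for b in (-1,0,1)),1) for t in np.arange(-.75,.8,.15)])
E
python3 - <<'E'
from spin import *
for n in('top','side'): fit(ctrl.capture(n),590,-120)
go([556,151,75],np.pi+.067)
E
```

```text
[ 5.9191e+02 -1.2223e+02 -1.0000e-01] 2.04 [np.float64(10.3), np.float64(8.7), np.float64(6.9), np.float64(4.4), np.float64(2.5), np.float64(3.2), np.float64(5.8), np.float64(8.5), np.float64(10.3), np.float64(10.8), np.float64(10.8)]
[ 5.8714e+02 -1.3156e+02  1.0000e-01] 35.2 [np.float64(51.7), np.float64(51.3), np.float64(49.2), np.float64(46.2), np.float64(42.3), np.float64(38.2), np.float64(38.4), np.float64(42.0), np.float64(46.2), np.float64(48.8), np.float64(51.6)]
move [-486.9 -317.   139.6] turn -0.366
```

>>> move_arm --motion '[255,-487,-317,100,-0.366,255,-487,-317,100,-0.366,255,-487,-317,100,-0.366,255,-487,-317,100,-0.366,255,-487,-317,100,-0.366,255,-487,-317,100,-0.366,255,-487,-317,100,-0.366,255,-487,-317,100,-0.366,255,-487,-317,100,-0.366,255,-487,-317,100,-0.366]' --squeeze 20

```text
t: 2.85
tcp_pos: [557.7, 148.4, 114.0]
eef_rot: [[-0.998, -0.065, -0.0], [-0.065, 0.998, -0.0], [0.0, -0.0, -1.0]]
contact_force: [-0.7, 0.6, -1.1]
grip_width: 2.1
grasp_force: 0.0
```

```bash
python3 - <<'E'
from h import *
go([556,151,75],np.pi+.067)
E
```

```text
move [ 1.5  2.7 39. ] turn -0.002
```

>>> move_arm --motion '[255,0,0,40,0,255,0,0,50,0,255,0,0,53,0,255,0,0,53,0]'

```text
t: 3.35
tcp_pos: [556.3, 151.5, 62.5]
eef_rot: [[-0.998, -0.068, 0.001], [-0.068, 0.998, 0.0], [-0.001, 0.0, -1.0]]
contact_force: [0.7, -0.2, 0.4]
grip_width: 0.2
grasp_force: 0.0
```

>>> move_arm --motion '[255,0,0,2,0,255,0,0,3,0,255,0,0,3,0]'

```text
t: 3.72
tcp_pos: [556.1, 151.1, 58.8]
eef_rot: [[-0.998, -0.067, 0.0], [-0.067, 0.998, 0.0], [-0.0, 0.0, -1.0]]
contact_force: [-0.4, 0.3, -0.0]
grip_width: 0.2
grasp_force: 0.0
```

>>> move_arm --motion '[255,0,0,1,0,255,0,0,1.5,0,255,0,0,1.5,0]'

```text
t: 4.1
tcp_pos: [556.2, 151.1, 58.3]
eef_rot: [[-0.998, -0.067, 0.001], [-0.067, 0.998, 0.0], [-0.001, 0.0, -1.0]]
contact_force: [-4.1, -0.7, 13.1]
grip_width: 0.5
grasp_force: 6.6
```

>>> move_arm --motion '[255,3,0,0.2,0,255,9,0,0.2,0,255,15,0,0.2,0,255,20,0,0.2,0,255,20,0,0.2,0]'

```text
t: 4.72
tcp_pos: [537.2, 149.8, 58.3]
eef_rot: [[-0.998, -0.067, 0.003], [-0.067, 0.998, 0.001], [-0.003, 0.0, -1.0]]
contact_force: [0.5, 0.5, 12.4]
grip_width: 0.9
grasp_force: 6.1
```

```bash
cat > lev.py <<'E'
from h import *
def lev(p,z=58):
    b=(p['color'].min(2)>190); k=np.zeros_like(b); k[190:345,190:245]=1
    n,l,s,_=cv2.connectedComponentsWithStats((b&k).astype(np.uint8)); i=1+s[1:,4].argmax()
    v,u=np.nonzero(l==i); P=np.array([at(p,a,c,z)[:2] for a,c in zip(u,v)],np.float32); print(cv2.minAreaRect(P),P.min(0),P.max(0))
E
python3 - <<'E'
from lev import *
lev(snap('top','s1.png'))
E
```

```text
((481.6271667480469, 123.81877136230469), (11.0906982421875, 61.79826354980469), 83.10942840576172) [451.5586   120.889915] [512.9684  133.03113]
```

>>> move_arm --motion '[255,5,0,0.2,0,255,11,0,0.2,0,255,17,0,0.2,0,255,23,0,0.2,0,255,29,0,0.2,0,255,35,0,0.2,0,255,39,0,0.2,0,255,39,0,0.2,0,255,39,0,0.2,0]'

```text
t: 5.9
tcp_pos: [498.8, 147.3, 58.3]
eef_rot: [[-0.998, -0.067, 0.004], [-0.067, 0.998, 0.001], [-0.004, 0.001, -1.0]]
contact_force: [0.2, 0.7, 15.2]
grip_width: 0.4
grasp_force: 7.7
```

>>> move_arm --motion '[255,0,0,-30,0,255,0,0,-80,0,0,-150,0,-100,0,0,-150,0,-100,0,0,-150,0,-100,0]'

```text
t: 6.52
tcp_pos: [649.5, 157.1, 157.1]
eef_rot: [[-0.998, -0.067, 0.002], [-0.067, 0.998, 0.0], [-0.002, 0.0, -1.0]]
contact_force: [-0.6, -0.8, -0.9]
grip_width: 24.7
grasp_force: 0.0
```

```bash
python3 - <<'E'
from lev import *
p=snap('top','s2.png');lev(p); q=snap('side','s2s.png')
cv2.imwrite('pics/c2.png',np.hstack([cv2.resize(c['color'][y:y+150,x:x+w,::-1],(400,int(150*400/w))) [:400] for c,x,y,w in((p,150,190,150),(q,250,240,150))]))
E
```

```text
((518.1312866210938, 149.740478515625), (216.0252227783203, 51.27257537841797), 3.6381759643554688) [411.12558 118.40962] [625.9582  178.37895]
```

View pics/c2.png

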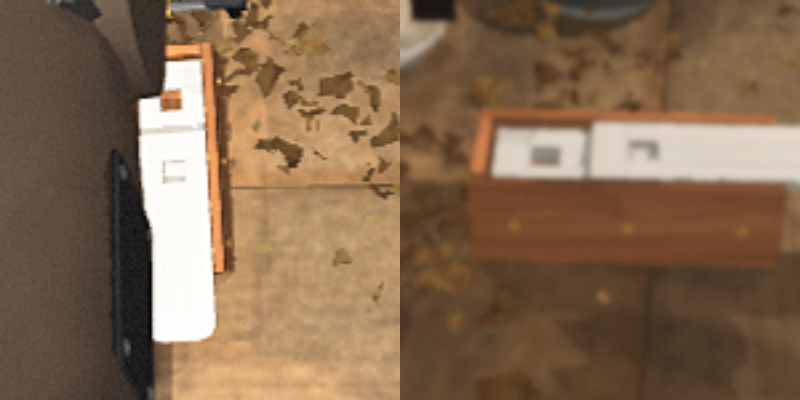

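The picture shows the top lever slid over the lip, with its front end at about x=411. The middle lever, whose hole is visible behind it, stayed in place, and the top lever lies level.

```bash
python3 - <<'E'
from h import *
go([436,143,100],np.pi+.066)
E
```

```text
move [2.133e+02 2.000e-01 5.620e+01] turn 0.001
```

>>> move_arm --motion '[0,213,0,30,0,0,213,0,30,0,0,213,0,30,0,0,213,0,30,0,0,213,0,56,0,0,213,0,56,0,0,213,0,56,0]'

```text
t: 7.5
tcp_pos: [434.3, 142.8, 101.2]
eef_rot: [[-0.998, -0.067, 0.0], [-0.067, 0.998, 0.0], [-0.0, 0.0, -1.0]]
contact_force: [0.4, 0.5, -0.3]
grip_width: 94.8
grasp_force: 0.0
```

>>> move_arm --motion '[0,0,0,30,0,0,0,0,64,0,0,0,0,64,0,0,0,0,64,0]'

```text
t: 8.0
tcp_pos: [434.8, 142.9, 37.8]
eef_rot: [[-0.998, -0.067, 0.001], [-0.067, 0.998, 0.0], [-0.001, 0.0, -1.0]]
contact_force: [0.4, -0.2, -0.4]
grip_width: 94.8
grasp_force: 0.0
```

>>> move_arm --motion '[180,0,0,1,0,255,0,0,1,0,255,0,0,1,0,255,0,0,1,0,255,0,0,1,0,255,0,0,1,0]' --squeeze 25

```text
t: 8.75
tcp_pos: [434.3, 142.8, 35.7]
eef_rot: [[-0.998, -0.067, -0.0], [-0.067, 0.998, 0.0], [0.0, 0.0, -1.0]]
contact_force: [0.3, -1.0, 1.4]
grip_width: 49.4
grasp_force: 25.0
```

>>> move_arm --motion '[255,0,0,0,0,255,0,0,0,0]' --squeeze 60

```text
t: 9.0
tcp_pos: [434.4, 142.8, 35.7]
eef_rot: [[-0.998, -0.067, 0.0], [-0.067, 0.998, 0.0], [-0.0, 0.0, -1.0]]
contact_force: [0.1, 0.2, 1.2]
grip_width: 49.2
grasp_force: 60.0
```

Gripped at 49 mm. Next I lift, then look.

>>> move_arm --motion '[255,0,0,-5,0,255,0,0,-15,0,255,0,0,-30,0,255,0,0,-50,0,255,0,0,-70,0,255,0,0,-70,0,255,0,0,-70,0]'

```text
t: 9.88
tcp_pos: [434.1, 142.8, 105.5]
eef_rot: [[-0.998, -0.067, -0.0], [-0.067, 0.998, 0.0], [0.0, 0.0, -1.0]]
contact_force: [1.0, -0.0, -0.1]
grip_width: 48.9
grasp_force: 60.0
```

```bash
python3 - <<'E'
from h import *
p=snap('top','s3.png'); q=snap('side','s3s.png')
cv2.imwrite('pics/c3.png',np.hstack([cv2.resize(c['color'][y:y+150,x:x+150,::-1],(400,400)) for c,x,y in((p,150,190),(q,280,190))]))
E
```

```text
(no output)
```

View pics/c3.png

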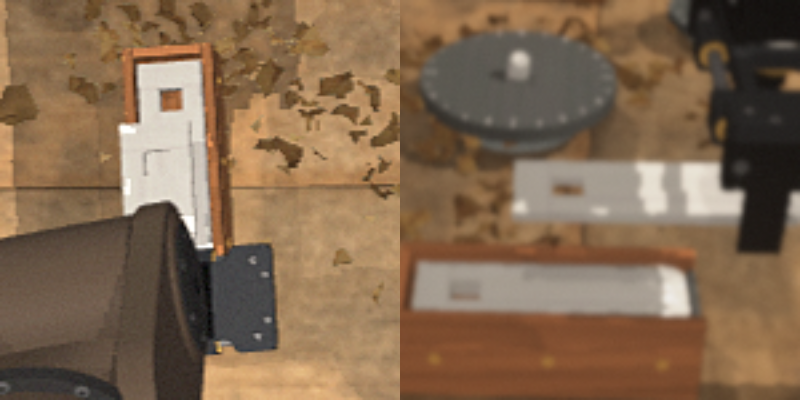

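The lever is held level and clear of the stand, and the lower two are in place. In the side view the hole is at about (343,260) and the spindle tip at about (324,211).

```bash
python3 - <<'E'
from h import *
p=ctrl.capture('top'); q=ctrl.capture('side'); s=ctrl.get_state(); T=np.array(s['tcp_pos']); R=np.array(s['eef_rot'])
im=q['color'].astype(int)
# side: hole = low-blue/brownish pixels inside the lever
k=np.zeros(im.shape[:2],bool); k[252:268,332:354]=1
w=np.clip(170-im.min(2),0,80)*k; v,u=np.nonzero(w>25); W=w[v,u]
c=(np.average(u,weights=W),np.average(v,weights=W)); X=at(q,*c,s['tcp_pos'][2]+16.3+5); print('side hole',c,len(u),X,'tool',R.T@(X-T))
print(im.min(2)[254:267,334:354])
print('side spindle tip', at(q,324.2,209.5,59), 'base guess px',px(q,[591,-121,59]))
# top: visible lever end edge/hole
z=T[2]+16.3+6
print('pred hole px top',px(p,[540.6,150.8,z])); 
v,u=np.nonzero((p['color'].min(2)>150)[195:300,190:245]); 
print(p['color'].min(2)[232:262:1,194:232:1])
E
```

```text
side hole (np.float64(342.357952864609), np.float64(259.9128291095553)) 254 [536.6697221  148.21117508 126.44966974] tool [-102.69620614   -1.45841912  -21.41696072]
[[144 143 143 144 146 146 144 145 146 145 145 146 146 145 147 147 146 147
  144 146]
 [146 142 142 142 143 143 141 142 143 142 143 144 144 146 143 145 145 146
  145 146]
 [145 143 140 137 138 137 137 137 139 138 137 138 139 140 139 142 145 146
  144 145]
 [146 142 138 132 131 129 130 130 131 132 132 131 131 132 134 140 144 145
  143 144]
 [144 142 134 127 121 122 123 123 123 123 122 124 125 124 128 137 144 144
  144 144]
 [143 139 128 115 107 105 105 105 105 104 104 107 111 112 121 136 144 144
  145 143]
 [143 139 127 104  88  81  78  75  77  74  78  83  87  91 111 133 144 144
  144 145]
 [143 138 126  99  78  69  66  63  57  59  62  68  73  80 104 131 144 146
  145 146]
 [144 138 128 108  94  85  82  77  73  74  77  77  78  84 106 131 142 144
  143 146]
 [143 141 134 126 119 117 115 113 110 111 111 108 105 109 119 135 142 144
  143 142]
 [144 141 142 138 137 138 136 136 136 135 135 132 130 131 134 139 142 143
  142 143]
 [144 143 143 142 144 143 144 144 143 143 143 142 143 141 142 143 143 144
  143 144]
 [144 142 143 143 145 146 145 146 145 145 145 146 147 144 145 144 146 148
  146 148]]
side spindle tip [ 587.45900507 -127.42146219   59.        ] base guess px [322.22760555 210.88862482]
pred hole px top [208.22275164 250.31928618]
[[ 71  71  75 ...  71  58  30]
 [ 64  65  70 ...  76  59  27]
 [ 69  68  65 ...  67  56  31]
 ...
 [ 54 112 189 ...  66  73  69]
 [ 27  67 201 ...  51  64  57]
 [ 53  77 204 ...  57  67  67]]
```

```bash
python3 - <<'E'
from h import *
go([485.8,-111.5,85],np.pi-.11)
E
```

```text
move [ -34.6 -257.2   20.1] turn 0.177
```

>>> move_arm --motion '[255,-15,-40,0,0.08,255,-34.6,-90,0,0.177,255,-34.6,-140,0,0.177,255,-34.6,-190,0,0.177,255,-34.6,-235,5,0.177,255,-34.6,-257,20,0.177,255,-34.6,-257,20,0.177,255,-34.6,-257,20,0.177]'

```text
t: 11.08
tcp_pos: [485.9, -110.7, 85.6]
eef_rot: [[-0.994, 0.109, -0.001], [0.109, 0.994, 0.0], [0.001, 0.0, -1.0]]
contact_force: [0.3, -0.9, -0.6]
grip_width: 49.4
grasp_force: 60.0
```

```bash
python3 - <<'E'
from h import *
p=snap('top','s4.png'); q=snap('side','s4s.png')
cv2.imwrite('pics/c4.png',np.hstack([cv2.resize(c['color'][y:y+100,x:x+100,::-1],(400,400),interpolation=cv2.INTER_CUBIC) for c,x,y in((p,295,180),(q,280,170))]))
print(ctrl.get_state()['tcp_pos'])
E
```

```text
[ 486.17579733 -110.39095489   86.00638667]
```

View pics/c4.png

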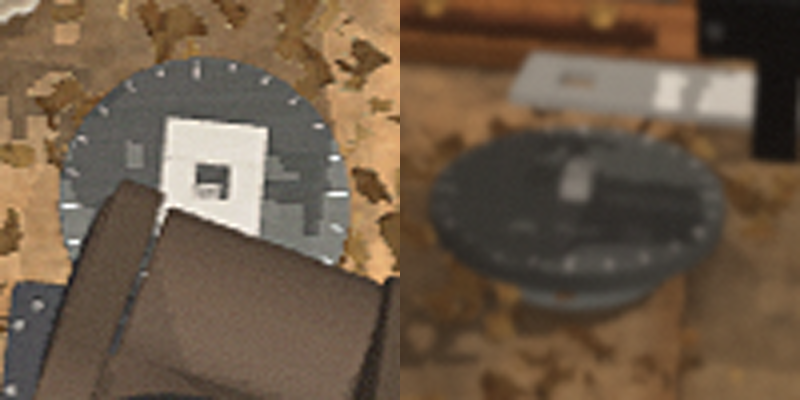

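The top view shows the hole at about (348,225), nearly over the spindle, which shows low and to the left inside it. The side view shows the lever level above the dial.

```bash
python3 - <<'E'
from h import *
p=ctrl.capture('top'); q=ctrl.capture('side'); s=ctrl.get_state(); z=s['tcp_pos'][2]+22.3
g=p['color'].min(2).astype(int); sub=g[205:245,325:370]
b=(sub>185).astype(np.uint8); n,l,st,_=cv2.connectedComponentsWithStats(b); i=1+st[1:,4].argmax(); m=(l==i).astype(np.uint8)
C,H=cv2.findContours(m,cv2.RETR_CCOMP,cv2.CHAIN_APPROX_NONE)
h=[c for c,k in zip(C,H[0]) if k[3]>=0]; h=max(h,key=len)
W=np.float32([at(p,a+325,c+205,z)[:2] for a,c in h[:,0]]); R=cv2.minAreaRect(W); print('hole',R, W.min(0),W.max(0))
T=s['tcp_pos'];Rt=np.array(s['eef_rot'])
hx=np.array([*R[0],0]);print('hole rel TCP tool',(Rt.T@(hx-T))[:2])
# spindle from side image, tip column
E=q['color'].min(2).astype(int)[205:224,414-100:440-100]; print(E)
v,u=np.nonzero(q['color'].min(2)[180:202,300:345]>0)
x0,y0=280,170; sq=q['color'].min(2)[208:222,415:430]
G=q['color'].min(2).astype(int)[206:224,416-1:432]; 
k=q['color'].min(2).astype(int)[170+36:170+52,280+36:280+54]; print(k)
hk=q['color'].min(2).astype(int)[170+16:170+25,280+36:280+54]; print(hk)
E
```

```text
hole ((591.6156005859375, -120.20556640625), (23.056718826293945, 22.494482040405273), 81.10633850097656) [ 580.8959  -131.62654] [ 603.1149  -107.51011]
hole rel TCP tool [-105.73161012    1.75198774]
[[ 50  47  44  45  45  47  49  47  48  47  47  48  53  54  54  54  58  58
   62  65  70  75  74  73  74  75]
 [ 47  46  46  46  50  52  54  53  46  47  44  45  50  55  59  59  58  56
   57  60  67  72  71  71  70  69]
 [ 47  45  47  48  52  59  62  56  48  45  44  47  53  60  65  64  63  63
   59  62  69  68  70  69  69  69]
 [ 48  49  52  56  59  63  63  60  52  51  55  55  58  66  69  67  67  67
   67  64  67  68  69  68  67  68]
 [ 53  55  55  58  63  62  58  57  59  67  72  74  73  73  72  71  70  67
   65  67  69  69  69  69  70  68]
 [ 49  54  53  56  59  58  56  61  75  84  86  87  84  80  78  74  71  70
   68  68  70  69  69  69  69  69]
 [ 47  47  47  49  53  52  56  72  88  95  96  95  89  86  79  73  71  68
   66  70  70  68  69  67  70  69]
 [ 42  43  43  45  47  50  58  78  94  99 100  96  93  84  74  66  65  67
   68  69  68  68  70  69  66  70]
 [ 42  44  44  43  44  48 
[... 2350 characters left out ...]
43  45  44  46  48  47]]
[[131 130 130 130 127 126 125 127 127 127 129 129 127 128 126 127 126 127]
 [132 131 132 128 123 118 118 121 122 124 122 124 126 129 129 130 130 131]
 [131 129 128 122 112 109 109 112 112 114 116 118 120 126 128 131 131 130]
 [132 130 129 116 102  97  99 101 103 106 106 111 118 126 130 130 129 130]
 [131 130 128 118 102  97  96  99  99  99  99 107 116 125 128 132 129 132]
 [131 129 126 121 115 111 111 111 109 109 109 111 120 127 129 130 130 131]
 [130 130 129 128 126 124 126 124 124 121 123 123 126 127 129 130 130 131]
 [125 126 127 128 129 128 130 129 129 129 129 131 129 130 130 128 130 129]
 [121 120 121 123 124 123 126 125 127 127 128 129 129 128 128 130 130 129]]
```

```bash
python3 - <<'E'
from h import *
q=ctrl.capture('side'); print(at(q,323.4,189.8,106),at(q,323.6,213.3,49),px(q,[591.9,-122.2,49]))
T=ctrl.get_state()['tcp_pos'];go(T+[0,-2,-22],np.pi-.11)
E
```

```text
[ 589.26136402 -124.22917036  106.        ] [ 588.76628923 -128.97784281   49.        ] [321.81656341 214.79229152]
move [-0.2 -2.  22. ] turn 0.001
```

>>> move_arm --motion '[255,0,-2.5,10,0,255,0,-2.5,25,0,255,0,-2.5,38,0,255,0,-2.5,38,0,255,0,-2.5,38,0]'

```text
t: 11.95
tcp_pos: [485.9, -113.8, 47.6]
eef_rot: [[-0.994, 0.11, -0.0], [0.11, 0.994, 0.0], [0.0, 0.0, -1.0]]
contact_force: [-0.0, 0.1, -1.1]
grip_width: 49.1
grasp_force: 60.0
```

>>> move_arm --motion '[255,0,0,4,0,255,0,0,8,0,255,0,0,11,0,255,0,0,11,0]'

```text
t: 12.45
tcp_pos: [485.8, -113.7, 36.5]
eef_rot: [[-0.994, 0.11, -0.0], [0.11, 0.994, 0.0], [0.0, 0.0, -1.0]]
contact_force: [-0.3, 0.2, -0.6]
grip_width: 49.1
grasp_force: 60.0
```

>>> move_arm --motion '[255,0,0,2,0,255,0,0,4,0,255,0,0,4,0]'

```text
t: 12.82
tcp_pos: [485.8, -113.6, 32.6]
eef_rot: [[-0.994, 0.109, -0.0], [0.109, 0.994, 0.0], [0.0, 0.0, -1.0]]
contact_force: [-0.3, 2.7, -0.5]
grip_width: 49.3
grasp_force: 60.0
```

>>> move_arm --motion '[255,0,1,1,0,255,0,1,3,0,255,0,1,5,0,255,0,1,5,0]'

```text
t: 13.32
tcp_pos: [485.9, -112.8, 27.5]
eef_rot: [[-0.994, 0.11, -0.0], [0.11, 0.994, 0.0], [0.0, 0.0, -1.0]]
contact_force: [-0.2, -0.2, -0.5]
grip_width: 49.3
grasp_force: 60.0
```

>>> move_arm --motion '[255,0,0,2,0,255,0,0,3.5,0,255,0,0,4,0,255,0,0,4,0]'

```text
t: 13.82
tcp_pos: [486.0, -112.8, 23.8]
eef_rot: [[-0.994, 0.11, 0.0], [0.11, 0.994, 0.0], [-0.0, 0.0, -1.0]]
contact_force: [-0.4, 0.1, -0.6]
grip_width: 48.9
grasp_force: 60.0
```

>>> move_arm --motion '[255,0,0,0.5,0,120,0,0,0.5,0,60,0,0,0.5,0,0,0,0,0.5,0,0,0,0,0.5,0,0,0,0,0.5,0]' --squeeze 10

```text
t: 14.58
tcp_pos: [486.0, -112.7, 23.2]
eef_rot: [[-0.994, 0.11, -0.0], [0.11, 0.994, 0.0], [0.0, 0.0, -1.0]]
contact_force: [0.5, -0.5, 0.9]
grip_width: 84.3
grasp_force: 0.0
```

>>> move_arm --motion '[0,0,0,-20,0,0,0,0,-60,0,0,0,0,-110,0,0,100,0,-130,0,0,100,100,-130,0,0,100,200,-130,0,0,100,200,-130,0,0,100,200,-130,0,0,100,200,-130,0]'

```text
t: 15.7
tcp_pos: [408.3, 98.0, 153.3]
eef_rot: [[-0.994, 0.107, 0.0], [0.107, 0.994, 0.0], [-0.0, 0.0, -1.0]]
contact_force: [-0.7, -1.4, -0.3]
grip_width: 95.1
grasp_force: 0.0
```

```bash
python3 - <<'E'
from h import *
p=snap('top','s5.png'); q=snap('side','s5s.png')
cv2.imwrite('pics/c5.png',np.hstack([cv2.resize(c['color'][y:y+120,x:x+120,::-1],(400,400),interpolation=cv2.INTER_CUBIC) for c,x,y in((p,285,180),(q,270,170))]))
g=p['color'].min(2); b=(g[195:290,310:390]>190).astype(np.uint8); n,l,st,_=cv2.connectedComponentsWithStats(b); i=1+st[1:,4].argmax()
v,u=np.nonzero(l==i); R=cv2.minAreaRect(np.float32([at(p,a+310,c+195,46)[:2] for a,c in zip(u,v)])); print(R)
print(ctrl.get_state()['tcp_pos'])
E
```

```text
((542.6365966796875, -117.43656921386719), (50.832366943359375, 158.12132263183594), 83.33446502685547)
[408.4407444   96.60315137 153.19470416]
```

View pics/c5.png

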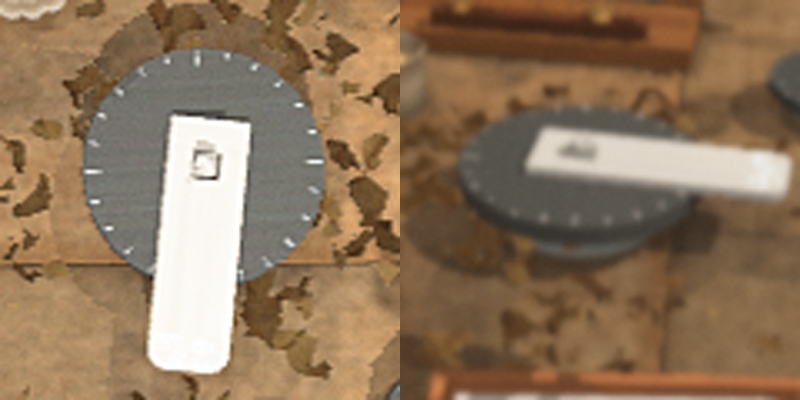

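The top view shows the lever seated with the spindle inside its hole, and the side view shows it flat. I'll touch it lightly near the hole to confirm it is fully down.

```bash
python3 - <<'E'
from h import *
go([556,-119,60],np.pi-.11)
E
```

```text
move [-170.2 -198.2   93.2] turn 0.0
```

>>> move_arm --motion '[255,-170,-198,0,0,255,-170,-198,0,0,255,-170,-198,0,0,255,-170,-198,0,0,255,-170,-198,40,0,255,-170,-198,93,0,255,-170,-198,93,0,255,-170,-198,93,0]'

```text
t: 16.8
tcp_pos: [556.1, -119.3, 61.6]
eef_rot: [[-0.994, 0.11, 0.001], [0.11, 0.994, -0.0], [-0.001, -0.0, -1.0]]
contact_force: [-0.3, 0.1, -0.3]
grip_width: 20.8
grasp_force: 0.0
```

>>> move_arm --motion '[255,0,0,6,0,255,0,0,10,0,255,0,0,13,0,255,0,0,14.5,0,255,0,0,14.5,0]'

```text
t: 17.42
tcp_pos: [555.8, -118.3, 46.3]
eef_rot: [[-0.994, 0.109, 0.0], [0.109, 0.994, -0.0], [-0.0, 0.0, -1.0]]
contact_force: [-2.1, 1.4, 7.6]
grip_width: 0.4
grasp_force: 3.6
```

Contact came at 46.3 mm, which is the top face of a fully seated lever. I'll retreat and hand in.

>>> move_arm --motion '[255,0,0,-30,0,255,0,0,-80,0,255,0,0,-120,0,255,0,0,-120,0,255,0,0,-120,0]'

```text
t: 18.05
tcp_pos: [555.4, -118.3, 165.1]
eef_rot: [[-0.994, 0.11, -0.001], [0.11, 0.994, 0.0], [0.001, 0.0, -1.0]]
contact_force: [-0.8, 0.8, -0.3]
grip_width: 0.7
grasp_force: 0.0
```

```bash
python3 - <<'E'
from rig import ctrl
print(ctrl.close_job())
E
```

```text
the job is handed in; nothing more can be done
None
```

The top lever is seated flat and released on the large dial's spindle, the other two levers stayed in the stand, I did not touch the dish, weight or pot, and I handed the job in at about 18 s; no verdict was returned.

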